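# File the sawn edge of a copper coupon

## Task

Take the file out of the white tray by its wooden block and dress the top edge of the copper coupon with three full-length forward strokes, towards the backrest: file level, square to the edge and centred on it, pressing steadily with 5 to 10 N. Lift the file clear of the coupon on every return and never drag it backwards, or the unclamped coupon tips off its backrest. Then lay the file gently and flat in the white tray again, sole down, without disturbing the cup, bottle and beaker.

Things in the scene. Friction and masses are not known exactly. Their poses are not given: they have to be found in the camera images.
- flat_file: flat dark steel file 130 x 28 x 6 mm with a wooden grip block on top, 50 mm long (x), 26 mm wide (y), from 6 to 54 mm above the underside; about 0.2 kg. Origin: centre of the underside (the filing face); x along its length, y across, z up out of the block. Both ends are alike
- tool_tray: white tray fixed to the bench, 120 x 170 x 22 mm; inside 106 mm (x) by 156 mm (y), floor 2 mm thick, so the inner floor lies 2 mm above the bench. Origin: centre of its underside; the file lies in it along the tray's y axis
- filing_stand: heavy grey stand fixed to the bench, base 120 x 96 x 12 mm, with an aluminium backrest leaning back 8 degrees, its top 94 mm above the bench. Its x axis points from the open front through the backrest: the stroke direction. A copper coupon (40 mm wide along y, 6 mm thick) stands unclamped on a foot ledge, leaning on the backrest. Origin: centre of the stand's underside
- edge_low (a point): fixed point straight above the stand's origin, 110 mm above the bench: the middle of the coupon's top edge at the ledge's lowest setting. The ledge is clamped at a different, unmeasured height each time, so the edge really lies 0 to 25 mm above this point (and within 4 mm of it along x): find it by feel. The coupon stands on a rubber foot and sinks about 1 mm per 5 N pressed on it, 6 mm at most
- coupon (a joint): tilt of the copper coupon in rad: 0 = leaning on the backrest, growing as it tips forward off it, to the stand's -x
- sample_cup: white sample cup with a yellow lid, 46 mm across, 57 mm high, standing loose; origin: centre of its underside
- red_bottle: small brown bottle with a red cap, 20 mm across, 43 mm high, standing loose; origin: centre of its underside
- beaker: clear beaker, 55 mm across, 68 mm high, standing loose; origin: centre of its underside
Mind the look-alikes: they are no part of the job. There is more than one size of the beaker; the job needs the middle-sized.

How it is judged:
On the way, in this order (a step that is already met when the one before it is completed fails the run):
1. first stroke begun: the file's leading half presses on the coupon's edge, level and square, with more than 3 N (contact force between flat_file and filing_stand above 3 N and y of flat_file in the frame of filing_stand between -0.012 and 0.012 m and z of flat_file in the frame of filing_stand above 0.1 m and angle between flat_file's own z axis and vertical below 0.15 rad and angle between the x axis of flat_file and the x axis of filing_stand, either way round below 0.17 rad and x of flat_file in the frame of filing_stand below -0.025 m), for 0.04 s.
2. first stroke halfway: the middle of the file presses on the edge with more than 3 N (contact force between flat_file and filing_stand above 3 N and y of flat_file in the frame of filing_stand between -0.012 and 0.012 m and z of flat_file in the frame of filing_stand above 0.1 m and angle between flat_file's own z axis and vertical below 0.15 rad and angle between the x axis of flat_file and the x axis of filing_stand, either way round below 0.17 rad and x of flat_file in the frame of filing_stand between -0.01 and 0.012 m), for 0.02 s.
3. first stroke done: pushed towards the backrest until the file's trailing half is on the edge, still pressing with more than 3 N (contact force between flat_file and filing_stand above 3 N and y of flat_file in the frame of filing_stand between -0.012 and 0.012 m and z of flat_file in the frame of filing_stand above 0.1 m and angle between flat_file's own z axis and vertical below 0.15 rad and angle between the x axis of flat_file and the x axis of filing_stand, either way round below 0.17 rad and x of flat_file in the frame of filing_stand above 0.025 m), for 0.02 s.
4. second stroke begun: the file's leading half presses on the coupon's edge, level and square, with more than 3 N (all of step 1), for 0.04 s.
5. second stroke halfway: the middle of the file presses on the edge with more than 3 N (all of step 2), for 0.02 s.
6. second stroke done: pushed towards the backrest until the file's trailing half is on the edge, still pressing with more than 3 N (all of step 3), for 0.02 s.
7. third stroke begun: the file's leading half presses on the coupon's edge, level and square, with more than 3 N (all of step 4), for 0.04 s.
8. third stroke halfway: the middle of the file presses on the edge with more than 3 N (all of step 5), for 0.02 s.
9. third stroke done: pushed towards the backrest until the file's trailing half is on the edge, still pressing with more than 3 N (all of step 6), for 0.02 s.
At the end, for the whole second after the job is handed in: The file lies at rest, flat on the floor of the white tray, sole down (tilt under 0.08 rad, underside within 4 mm of the tray's floor), the coupon leans on its backrest (within 0.03 rad), and the cup, bottle and beaker stand within 20 mm of where they stood (x of flat_file in the frame of tool_tray between -0.045 and 0.045 m and y of flat_file in the frame of tool_tray between -0.03 and 0.03 m and z of flat_file in the frame of tool_tray below 0.006 m and angle between flat_file's own z axis and vertical below 0.08 rad and linear speed of flat_file below 0.02 m/s and value of joint coupon below 0.03 rad and distance of each of sample_cup, red_bottle, beaker from where it was at the start of the episode below 0.02 m and angle between each of sample_cup, red_bottle, beaker's own z axis and vertical below 0.2 rad); the robot touches nothing.
It fails at once if the file pressed on the coupon or stand with more than 20 N (contact force between flat_file and filing_stand above 20 N).
It fails at once if the coupon dragged off its backrest (tipped forward by more than 0.08 rad) (value of joint coupon above 0.08 rad).
It fails at once if the cup, the bottle or the beaker knocked or pushed by more than 20 mm (distance of any of sample_cup, red_bottle, beaker from where it was at the start of the episode above 0.02 m).
It fails at once if the file dropped or thrown down (faster than 0.5 m/s within 20 mm of the bench) (height (world z) of flat_file below 0.02 m and linear speed of flat_file above 0.5 m/s).
It also fails if it takes over 67 s, if anything falls off the work surface, if the arm or the gripper's body presses on something with over 40 N, if the wrist force passes 120 N, or if a joint passes its speed limit or range.

## Robot

A 7-joint arm with a two-finger parallel gripper is mounted at the origin on a cart in front of the work surface, level with it; the furniture and walls round the work are solid. World frame = base frame: x ahead of the robot, y to its left, z up, the work surface at z = 0. Lengths are in m, angles in rad, forces in N, time in s.
With the tool pointing down it reaches from about 0.4 to 0.9 m from the base axis. Payload 5.5 kg.
Tool frame: the origin (TCP) lies between the finger pads; the fingertips stand ahead of it and the grasp point (between the pads) lies 8 mm behind it (r.tip_reach is the z of the fingertips in the tool frame, in m); z points along the fingers, y is the line along which they close (so a half turn about z gives the same grasp; the last joint's range is limited). The gripper opens to 85 mm and grips with 20 to 120 N. Pads are 22 mm wide; open, the fingers measure 114 mm over their backs; the gripper's body (76 mm by 85 mm) begins 54 mm behind the grasp point. The pads swing forward as they close: fully open they stand 13 mm farther back than shut.
Start: joints at [-1.083, 0.501, -0.427, 1.55, 0.221, 1.138, -0.21], TCP at [0.145, 0.634, 0.212] pointing down, gripper open.
Joint ranges: [-2.88, 2.88], [-0.31, 2.03], [-1.54, 1.56], [0.2, 2.42], [-1.41, 4.55], [0.19, 2.02], [-2.57, 2.57]. Speed limits (rad/s): [2.57, 2.57, 3.14, 3.14, 3.14, 3.14, 3.14].

## Interface

Orientations are given as a unit quaternion [w, x, y, z].
In Python, from workcell import r, snapshot, camera_model gives the robot as it stands.
- The arm moves only by the shell command python3 -m inch 'ROWS' [FORCE]. ROWS is JSON, a list that holds one entry, the list of rows, each a list of 7 numbers: the turn, a rotation vector about the tool's x, y, z in rad, then the shift along the tool's x, y, z in cm, then the opening, from 0 (shut) to 1 (fully open). A call has 1 to 5 rows; each row is the pose to reach, as a shift and turn from the pose commanded when the call began, along the tool's axes at that moment; what a row does not reach only later rows make up. A row lasts 1/12 s, in which the tool goes at most 41.7 mm and 7.16 degrees, less where a joint would pass 70% of its speed; a pose out of reach is approached as far as the arm can. A call with a gripper value outside its range is refused whole. The fingers move at their own pace and stop on an object; FORCE is the grip in N (left out, the last holds). Time passes only in rows, so rows that repeat a pose let the fingers close. It gives the time, the measured TCP pose, the force, the opening and the grip force at its end, in the units of the state.
- r.get_obs(): the state, without advancing time (a new reading comes with each control period).
- snapshot(name): name is "side" or "top" or "wrist"; returns the picture (420x560x3 uint8, blue, green, red); there is no depth.
- camera_model(name): a dict with "fx", "fy", "cx", "cy" (pixels), "T" (4x4, takes a point from camera to world coordinates). Camera axes: x right, y down, z forward; pixel columns grow to the right and rows downward; lengths in m; the calibration is good to about 2 mm. A picture is of the moment at which its call begins: read the wrist's pose just before it. camera_model takes no time and is no camera call; for the wrist camera it gives the pose at the moment of the call.
- r.job_done(): hands the job in; it is judged then, once.
The state is a dict: "time_s": time; "q": joint angles; "dq": joint speeds; "joint_efforts": joint torques, N m; "tcp_pos": TCP position; "orientation": TCP orientation; "wrist_force": force on the tool from outside, world axes, zero at the start; "torque": the same for the moment, N m; "width": finger opening in m; "finger_force": force on a finger pad.
Only numpy, scipy, OpenCV 4.12 (cv2) and the standard library are available. Lean on these libraries where they do the work, as an engineer would, in place of code of your own. Each camera call takes 0.05 s, during which the arm holds its last target. There are 200 camera calls.

## Working session

There is one attempt and no reset: what is moved stays moved. The work goes in short steps, Python scripts to look and compute and a shell command to move; the robot and the scene stay as the last step left them, time stands still between calls to the robot, and variables do not carry over. Pictures are saved under pics/ and viewed, at most 10 in all, crops included, and the job is handed in when it is done.

```bash
mkdir -p pics; ls; python3 - <<'E'
from workcell import r,snapshot,camera_model
import cv2,numpy as np
for n in("top","side"):
    cv2.imwrite(f"pics/{n}1.png",cv2.resize(snapshot(n),(784,588),interpolation=cv2.INTER_CUBIC))
    c=camera_model(n);print(n,[round(c[k],1) for k in("fx","fy","cx","cy")]);print(np.round(c["T"],3))
o=r.get_obs();print(o["time_s"],o["tcp_pos"],o["orientation"],o["width"],o["wrist_force"],r.tip_reach)
E
```

```text
pics
top [389.7, 389.7, 276.1, 208.9]
[[-0.041 -0.977  0.211  0.386]
 [-0.999  0.041 -0.005  0.011]
 [-0.004 -0.211 -0.977  1.005]
 [ 0.     0.     0.     1.   ]]
side [454.9, 454.9, 280.1, 204.2]
[[ 0.942 -0.126  0.312  0.272]
 [-0.336 -0.386  0.859 -0.807]
 [ 0.013 -0.914 -0.406  0.495]
 [ 0.     0.     0.     1.   ]]
0.1 [0.14478279 0.63299904 0.21084754] [-1.24933057e-04  1.12135648e-01  9.93692524e-01 -8.64883822e-04] 0.08535115048952857 [ 1.46959493 -0.00532857 -0.50144669] 0.011
```

View pics/top1.png

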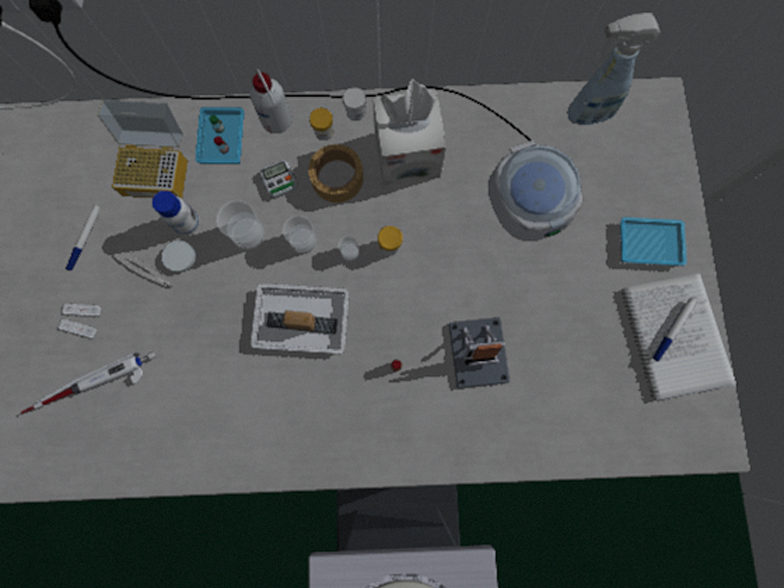

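View pics/side1.png

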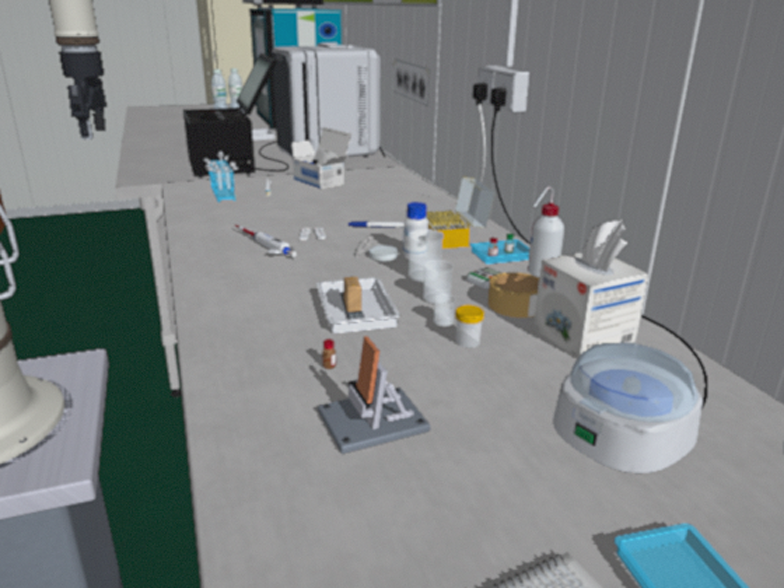

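The top view shows the tray at about (300,320), with the file's block at (298,320) and the file lying along world y. The stand is at (480,352), with the copper coupon in front and the backrest on its +x side. The red bottle is at (396,366), the cup at (389,238), and several beakers are at (235–348,215–250). I'll enlarge both views for measuring.

```bash
python3 - <<'E'
from workcell import snapshot
import cv2,numpy as np
t=snapshot("top");s=snapshot("side")
R=lambda a,k:cv2.resize(a,None,fx=k,fy=k,interpolation=cv2.INTER_CUBIC)
a=R(t[195:285,172:372],4)       # 800x360, row0=195,col0=172
b=R(s[190:250,220:290],4)       # tray 280x240
c=R(s[235:325,222:312],2.66)[:240]
d=R(t[145:205,140:290],1.7)
im=np.zeros((600,800,3),np.uint8);im[:360]=a;im[360:600,:280]=b;im[360:600,290:290+c.shape[1]]=c[:, :];im[360:360+d.shape[0],540:540+d.shape[1]]=d
cv2.imwrite("pics/crop2.png",im)
E
```

```text
Traceback (most recent call last):
ValueError: could not broadcast input array from shape (239,239,3) into shape (240,239,3)
```

```bash
python3 - <<'E'
from workcell import snapshot
import cv2,numpy as np
t=snapshot("top");s=snapshot("side")
R=lambda a,k:cv2.resize(a,None,fx=k,fy=k,interpolation=cv2.INTER_CUBIC)
im=np.zeros((600,800,3),np.uint8)
im[:360]=R(t[195:285,172:372],4)
im[360:600,:280]=R(s[190:250,220:290],4)
im[360:597,290:560]=R(s[238:317,222:312],3)
d=R(t[145:205,150:290],1.7);im[360:360+d.shape[0],562:562+d.shape[1]]=d
cv2.imwrite("pics/crop2.png",im)
E
```

```text
(no output)
```

View pics/crop2.png

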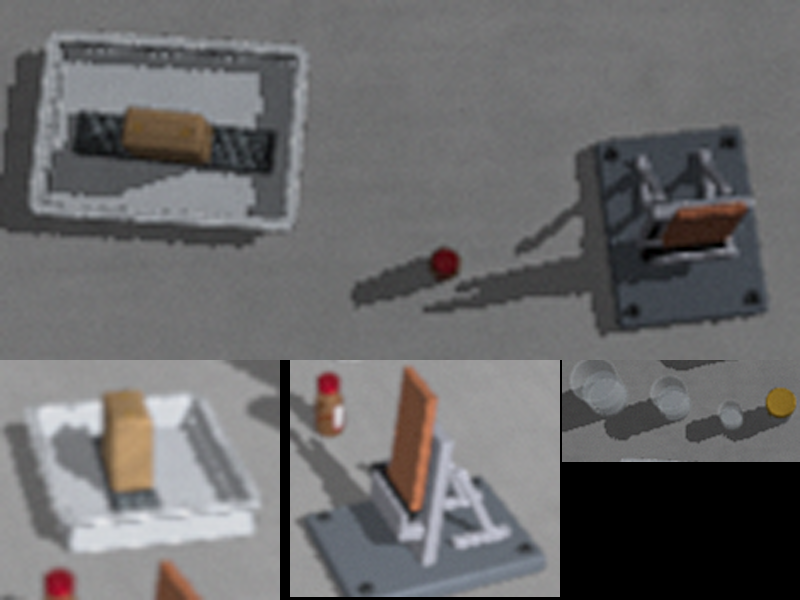

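```bash
cat > h.py <<'E'
import numpy as np
from workcell import camera_model
def ray(n,u,v,c=None):
    c=c or camera_model(n);T=np.array(c["T"])
    d=T[:3,:3]@[(u-c["cx"])/c["fx"],(v-c["cy"])/c["fy"],1];return T[:3,3],d/np.linalg.norm(d)
def plane(n,u,v,z,c=None):
    o,d=ray(n,u,v,c);return o+d*(z-o[2])/d[2]
def tri(*rs):
    A=sum(np.eye(3)-np.outer(d,d) for o,d in rs);b=sum((np.eye(3)-np.outer(d,d))@o for o,d in rs)
    p=np.linalg.solve(A,b);return p,max(np.linalg.norm((np.eye(3)-np.outer(d,d))@(p-o)) for o,d in rs)
E
python3 - <<'E'
from h import *
np.set_printoptions(precision=4,suppress=True)
t=lambda X,Y:(172+X/4,195+Y/4)
s1=lambda X,Y:(220+X/4,190+(Y-360)/4)
s2=lambda X,Y:(222+(X-290)/3,238+(Y-360)/3)
def rect(name,P,z):
    Q=np.array([plane("top",*t(*p),z) for p in P]);e=np.roll(Q,-1,0)-Q
    print(name,"c",Q.mean(0),"sides",np.linalg.norm(e,axis=1),"ang",np.degrees(np.arctan2(e[:,1],e[:,0])))
rect("stand",[(598,143),(740,127),(765,308),(616,328)],.012)
rect("tray",[(48,35),(308,48),(297,228),(32,213)],.022)
rect("file",[(78,113),(275,133),(272,172),(75,150)],.008)
rect("blocktop",[(127,108),(205,116),(201,160),(123,148)],.056)
rect("cap",[(430,248),(460,248),(460,278),(430,278)],.043)
# side: block top corners near(camera): (107,395)far-left,(145,395)far-right,(152,405) near right,(108,405)
print("blk far corners",tri(ray("top",*t(127,108)),ray("side",*s1(142,391))),tri(ray("top",*t(123,148)),ray("side",*s1(107,393))))
print("blk near",tri(ray("top",*t(205,116)),ray("side",*s1(153,405))))
print("coupon top far/near",tri(ray("top",*t(668,210)),ray("side",*s2(406,368))),tri(ray("top",*t(747,204)),ray("side",*s2(437,387))))
E
```

```text
stand c [ 0.4837 -0.1572  0.012 ] sides [0.0924 0.1159 0.0949 0.1177] ang [ -85.8909 -177.0613   95.1669    1.7559]
tray c [0.5569 0.1643 0.022 ] sides [0.1688 0.1163 0.168  0.1155] ang [-95.3164 175.0858  84.4047  -4.4966]
file c [0.5514 0.1642 0.008 ] sides [0.129  0.0255 0.1285 0.0243] ang [-98.2291 174.4082  81.2312  -4.2869]
blocktop c [0.5493 0.1634 0.056 ] sides [0.0487 0.0275 0.0488 0.0251] ang [-98.2979 174.1726  78.8535  -5.7294]
cap c [ 0.4636 -0.0064  0.043 ] sides [0.0184 0.0183 0.0184 0.0183] ang [-92.3593 177.3224  87.6448  -2.4445]
blk far corners (array([0.5674, 0.1868, 0.0522]), np.float64(0.0007777009212376148)) (array([0.5439, 0.1888, 0.0528]), np.float64(0.002409471150991983))
blk near (array([0.5586, 0.1366, 0.0646]), np.float64(0.0012952507269321685))
coupon top far/near (array([ 0.4821, -0.1341,  0.1123]), np.float64(0.0008638172539218311)) (array([ 0.4844, -0.178 ,  0.1222]), np.float64(0.001035182672641266))
```

```bash
cat > go.py <<'E'
import sys,numpy as np
from workcell import r
from scipy.spatial.transform import Rotation as Ro
# go.py x y z yawdeg(of tool y): shift in tool axes (cm) and turn rotvec (rad)
x,y,z,a=map(float,sys.argv[1:5]);o=r.get_obs()
R=Ro.from_quat(np.roll(o["orientation"],-1));a=np.radians(a)
ty=np.array([np.cos(a),np.sin(a),0]);tz=np.array([0,0,-1.]);tx=np.cross(ty,tz)
G=Ro.from_matrix(np.c_[tx,ty,tz])
print("turn",np.round((R.inv()*G).as_rotvec(),4),"shift cm",np.round(R.inv().apply(np.array([x,y,z])-o["tcp_pos"])*100,2))
Y=R.apply([0,1,0]);print("t",round(o["time_s"],2),"tcp",np.round(o["tcp_pos"],4),"yaw",round(np.degrees(np.arctan2(Y[1],Y[0])),2),"F",np.round(o["wrist_force"],2),"w",round(o["width"],4),"ff",o["finger_force"],"q",np.round(o["q"],2))
E
python3 go.py 0.52 0.164 0.24 -8.3
```

```text
turn [-6.0000e-04  5.0000e-04  1.4909e+00] shift cm [-47.04 -37.4   -2.83]
t 0.3 tcp [0.1448 0.6334 0.2114] yaw 77.12 F [ 0.91 -0.27  0.58] w 0.0856 ff 0.0 q [-1.08  0.5  -0.43  1.55  0.22  1.14 -0.21]
```

```bash
python3 -m inch '[[[0,0,0.12,-3.1,-2.5,-0.5,1],[0,0,0.24,-6.2,-5.0,-1,1],[0,0,0.36,-9.4,-7.5,-1.5,1],[0,0,0.48,-12.5,-10,-2,1],[0,0,0.6,-15.6,-12.5,-2.8,1]]]'; python3 go.py 0.52 0.164 0.24 -8.3
```

```text
time_s: 0.72
tcp_pos: [0.2698, 0.475, 0.2395]
orientation: [-0.0, 0.403, 0.915, -0.0]
wrist_force: [0.9, 0.2, 0.2]
width: 0.0855
finger_force: 0.0
turn [-7.000e-04  5.000e-04  8.851e-01] shift cm [-39.84  -2.51  -0.04]
t 0.72 tcp [0.2698 0.475  0.2395] yaw 42.41 F [0.93 0.24 0.22] w 0.0855 ff 0.0 q [-0.87  0.27 -0.28  1.79  0.08  1.1  -0.44]
```

```bash
python3 -m inch '[[[0,0,0.12,-4,-0.2,0,1],[0,0,0.24,-8,-0.5,0,1],[0,0,0.36,-12,-0.8,0,1],[0,0,0.48,-16,-1,0,1],[0,0,0.6,-20,-1.2,0,1]]]'; python3 go.py 0.52 0.164 0.24 -8.3
```

```text
time_s: 1.13
tcp_pos: [0.3969, 0.3203, 0.2402]
orientation: [0.0, 0.656, 0.755, 0.0]
wrist_force: [0.4, 0.5, 0.1]
width: 0.0855
finger_force: 0.0
turn [ 0.0006 -0.0006  0.2851] shift cm [-17.2   10.     0.02]
t 1.13 tcp [0.3969 0.3203 0.2402] yaw 8.04 F [0.42 0.49 0.14] w 0.0855 ff 0.0 q [-0.65  0.19 -0.09  1.88  0.02  1.07 -0.61]
```

```bash
python3 -m inch '[[[0,0,0.07,-3.5,2,0,1],[0,0,0.14,-7,4,0,1],[0,0,0.21,-10.4,6,0,1],[0,0,0.285,-13.8,8,0,1],[0,0,0.285,-17.2,10,0,1]]]';python3 -m inch '[[[0,0,0,0,0,0,1],[0,0,0,0,0,0,1]]]'; python3 go.py 0.551 0.164 0.10 -8.3
python3 - <<'E'
from workcell import r,snapshot,camera_model
import cv2,numpy as np,json
c=camera_model("wrist");im=snapshot("wrist");print({k:np.round(v,4).tolist() for k,v in c.items()})
cv2.imwrite("pics/w3.png",cv2.resize(im,(784,588),interpolation=cv2.INTER_CUBIC))
E
```

```text
time_s: 1.55
tcp_pos: [0.5209, 0.1648, 0.2401]
orientation: [0.0, 0.756, 0.655, 0.0]
wrist_force: [1.1, -1.1, 0.6]
width: 0.0852
finger_force: 0.0
time_s: 1.72
tcp_pos: [0.5214, 0.1634, 0.2397]
orientation: [0.0, 0.756, 0.654, -0.0]
wrist_force: [-0.8, 1.4, -0.1]
width: 0.0856
finger_force: 0.0
turn [0.0004 0.0007 0.0002] shift cm [ 0.49  2.92 13.97]
t 1.72 tcp [0.5214 0.1634 0.2397] yaw -8.29 F [-0.84  1.39 -0.08] w 0.0856 ff 0.0 q [-0.42  0.26  0.08  1.8  -0.02  1.09 -0.48]
{'fx': 365.4021, 'fy': 365.4021, 'cx': 277.9761, 'cy': 211.4225, 'T': [[0.9896, -0.1387, -0.039, 0.5309], [-0.1441, -0.9524, -0.2685, 0.2315], [0.0001, 0.2713, -0.9625, 0.4016], [0.0, 0.0, 0.0, 1.0]]}
```

View pics/w3.png

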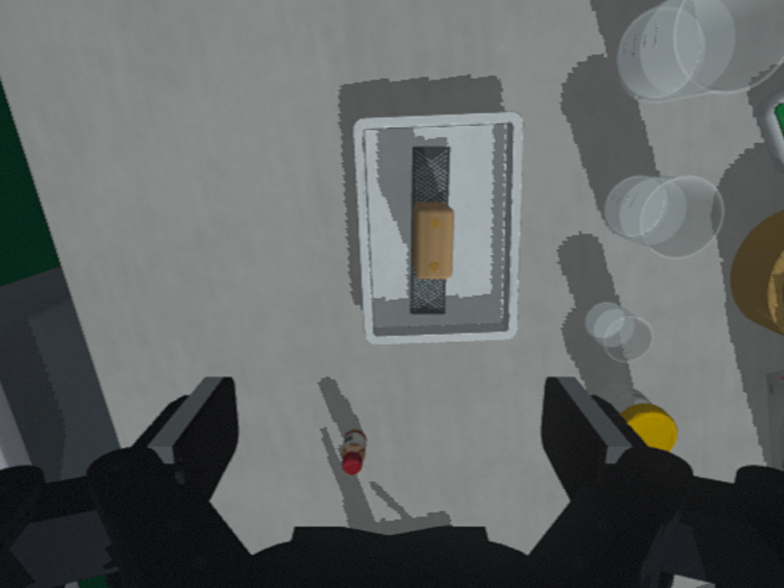

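```bash
python3 - <<'E'
from h import *
np.set_printoptions(precision=4,suppress=True)
c=camera_model("wrist")
def rect(name,P,z):
    Q=np.array([plane("wrist",p[0]/1.4,p[1]/1.4,z,c) for p in P]);e=np.roll(Q,-1,0)-Q
    print(name,"c",Q.mean(0),"sides",np.linalg.norm(e,axis=1),"ang",np.degrees(np.arctan2(e[:,1],e[:,0])))
rect("file",[(413,147),(450,147),(446,314),(410,313)],.008)
rect("block",[(418,209),(453,209),(452,278),(416,278)],.056)
rect("tray",[(355,120),(522,113),(516,338),(368,343)],.022)
# block top centre height by triangulation top+wrist
print(tri(ray("wrist",435/1.4,243.5/1.4,c),ray("top",172+164/4,195+133/4)))
E
python3 go.py 0.551 0.164 0.10 -8.3
```

```text
file c [0.5516 0.1693 0.008 ] sides [0.0273 0.1294 0.0291 0.1286] ang [ -8.0708 -97.657  170.2778  81.5732]
block c [0.5515 0.1697 0.056 ] sides [0.0234 0.0475 0.025  0.0475] ang [ -8.065  -96.9747 171.9419  81.1279]
tray c [0.5585 0.1695 0.022 ] sides [0.1171 0.1677 0.1169 0.1673] ang [ -5.8014 -95.6675 174.011   84.4198]
(array([0.5528, 0.1665, 0.0363]), np.float64(0.00018576165351414975))
turn [-0.0006 -0.0001  0.004 ] shift cm [ 0.25  3.1  13.96]
t 1.77 tcp [0.52   0.1658 0.2396] yaw -8.07 F [0.89 1.46 0.24] w 0.0852 ff 0.0 q [-0.42  0.26  0.08  1.8  -0.02  1.09 -0.48]
```

```bash
python3 -m inch '[[[0,0,0,0.7,3.08,3,0.6],[0,0,0,0.7,3.08,7,0.6],[0,0,0,0.7,3.08,11,0.6],[0,0,0,0.7,3.08,15,0.6],[0,0,0,0.7,3.08,15,0.6]]]';python3 -m inch '[[[0,0,0,0,0,0,0.6],[0,0,0,0,0,0,0.6]]]'; python3 go.py 0.5515 0.1665 0.034 -8.3
python3 - <<'E'
from workcell import r,snapshot,camera_model
import cv2,numpy as np,json
from h import *
c=camera_model("wrist");im=snapshot("wrist");print(np.round(c["T"],4).tolist())
a=cv2.resize(im,(560,420));cv2.imwrite("pics/w4.png",a)
E
```

```text
time_s: 2.18
tcp_pos: [0.5437, 0.1694, 0.0818]
orientation: [-0.003, 0.753, 0.658, -0.007]
wrist_force: [-2.3, -0.2, -0.6]
width: 0.0512
finger_force: 0.0
time_s: 2.35
tcp_pos: [0.5522, 0.1708, 0.0917]
orientation: [0.0, 0.754, 0.657, 0.001]
wrist_force: [0.9, 0.5, 0.2]
width: 0.0513
finger_force: 0.0
turn [ 0.0017 -0.0016  0.0078] shift cm [-0.44 -0.03  5.77]
t 2.35 tcp [0.5522 0.1708 0.0917] yaw -7.86 F [0.88 0.5  0.22] w 0.0513 ff 0.0 q [-0.4   0.48  0.07  1.85 -0.05  0.81 -0.44]
[[0.9906, -0.132, -0.0354, 0.561], [-0.1367, -0.954, -0.2667, 0.2385], [0.0014, 0.269, -0.9631, 0.2538], [0.0, 0.0, 0.0, 1.0]]
```

View pics/w4.png

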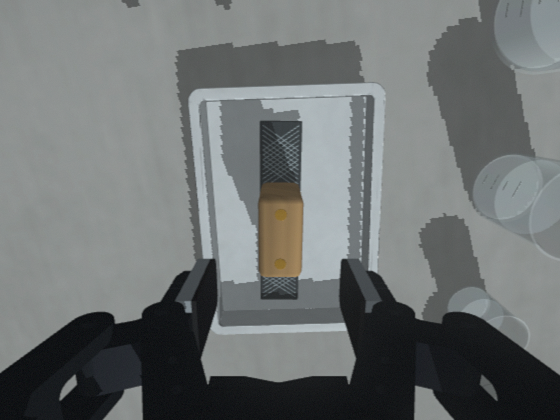

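```bash
python3 - <<'E'
from h import *
np.set_printoptions(precision=4,suppress=True)
c=camera_model("wrist")
for n,P,z in(("file",[(261,122),(301,121),(298,299),(261,299)],.008),("block",[(262,195),(303,195),(301,276),(260,276)],.056),("tray",[(190,91),(385,85),(377,325),(206,330)],.022)):
    Q=np.array([plane("wrist",*p,z,c) for p in P]);e=np.roll(Q,-1,0)-Q
    print(n,Q.mean(0),np.linalg.norm(e,axis=1),np.degrees(np.arctan2(e[:,1],e[:,0])))
from workcell import r;print(r.get_obs()["tcp_pos"])
E
```

```text
file [0.5543 0.1665 0.008 ] [0.0263 0.1299 0.0278 0.1293] [ -6.4998 -97.9114 172.0014  81.4016]
block [0.5548 0.1682 0.056 ] [0.0229 0.0494 0.0244 0.0494] [ -7.9321 -98.213  172.0171  80.0646]
tray [0.5606 0.1681 0.022 ] [0.118  0.1649 0.1242 0.1651] [ -6.2014 -95.402  173.8886  82.4506]
[0.5533 0.1707 0.0927]
```

```bash
python3 -m inch '[[[0,0,0,-0.3,0.1,1.2,0.6],[0,0,0,-0.35,0.1,2.5,0.6],[0,0,0,-0.35,0.1,3.8,0.6],[0,0,0,-0.35,0.1,5,0.6],[0,0,0,-0.35,0.1,5.5,0.6]]]';python3 -m inch '[[[0,0,0,0,0,0.2,0.6],[0,0,0,0,0,0.2,0.6],[0,0,0,0,0,0.2,0.6]]]'; python3 go.py 0.5535 0.167 0.034 -8.3
```

```text
time_s: 2.82
tcp_pos: [0.5512, 0.1652, 0.0334]
orientation: [-0.0, 0.754, 0.656, -0.001]
wrist_force: [1.2, 0.3, -0.6]
width: 0.0514
finger_force: 0.0
time_s: 3.07
tcp_pos: [0.5522, 0.1656, 0.033]
orientation: [0.0, 0.754, 0.656, 0.0]
wrist_force: [-0.2, -0.0, -0.5]
width: 0.0511
finger_force: 0.0
turn [ 0.0003 -0.0002  0.0059] shift cm [ 0.16  0.1  -0.1 ]
t 3.07 tcp [0.5522 0.1656 0.033 ] yaw -7.96 F [-0.21 -0.05 -0.51] w 0.0511 ff 0.0 q [-0.39  0.57  0.06  1.87 -0.05  0.7  -0.43]
```

```bash
python3 -m inch '[[[0,0,0,0,0,0,0.3],[0,0,0,0,0,0,0.25],[0,0,0,0,0,0,0.2],[0,0,0,0,0,0,0.15],[0,0,0,0,0,0,0.15]]]' 60;python3 -m inch '[[[0,0,0,0,0,0,0.1],[0,0,0,0,0,0,0.1],[0,0,0,0,0,0,0],[0,0,0,0,0,0,0],[0,0,0,0,0,0,0]]]' 60; python3 go.py 0.5535 0.167 0.034 -8.3
```

```text
time_s: 3.48
tcp_pos: [0.5528, 0.1656, 0.0337]
orientation: [0.0, 0.755, 0.656, 0.001]
wrist_force: [-0.8, 0.1, 5.4]
width: 0.0226
finger_force: 58.9
time_s: 3.9
tcp_pos: [0.5528, 0.1656, 0.0337]
orientation: [0.0, 0.755, 0.656, 0.001]
wrist_force: [-0.2, -0.3, 5.2]
width: 0.0229
finger_force: 58.9
turn [ 0.0016 -0.0008  0.0057] shift cm [ 0.15  0.05 -0.03]
t 3.9 tcp [0.5528 0.1656 0.0337] yaw -7.97 F [-0.2  -0.31  5.16] w 0.0229 ff 58.924346566200256 q [-0.39  0.57  0.06  1.87 -0.05  0.7  -0.43]
```

```bash
python3 -m inch '[[[0,0,0,0,0,0,0],[0,0,0,0,0,-0.4,0],[0,0,0,0,0,-1,0],[0,0,0,0,0,-2,0],[0,0,0,0,0,-3,0]]]' 110; python3 -m inch '[[[0,0,0,0,0,-2,0],[0,0,0,0,0,-5,0],[0,0,0,0,0,-9,0],[0,0,0,0,0,-12,0],[0,0,0,0,0,-14,0]]]'; python3 -m inch '[[[0,0,0,0,0,0,0],[0,0,0,0,0,0,0]]]'; python3 go.py 0.43 -0.157 0.205 -86.5
```

```text
time_s: 4.32
tcp_pos: [0.5511, 0.1652, 0.063]
orientation: [-0.0, 0.754, 0.656, -0.001]
wrist_force: [1.1, -0.1, -3.4]
width: 0.0207
finger_force: 108.2
time_s: 4.73
tcp_pos: [0.5535, 0.1659, 0.2076]
orientation: [0.001, 0.755, 0.656, 0.002]
wrist_force: [0.9, 1.0, -2.7]
width: 0.0202
finger_force: 108.5
time_s: 4.9
tcp_pos: [0.5527, 0.1657, 0.2046]
orientation: [0.001, 0.755, 0.656, 0.002]
wrist_force: [-0.4, 0.1, -3.1]
width: 0.02
finger_force: 108.4
turn [ 1.3000e-03 -3.5000e-03  1.3707e+00] shift cm [-33.66  -7.68  -0.13]
t 4.9 tcp [0.5527 0.1657 0.2046] yaw -7.96 F [-0.43  0.05 -3.15] w 0.02 ff 108.44095531851053 q [-0.4   0.34  0.08  1.76 -0.03  1.03 -0.45]
```

```bash
python3 -m inch '[[[0,0,0.08,-2,-0.4,0,0],[0,0,0.18,-4,-0.8,0,0],[0,0,0.28,-7,-1.6,0,0],[0,0,0.38,-10,-2.3,0,0],[0,0,0.48,-13,-3,0,0]]]'; python3 go.py 0.43 -0.157 0.205 -86.5
```

```text
time_s: 5.32
tcp_pos: [0.5017, 0.0396, 0.2006]
orientation: [-0.001, 0.89, 0.456, -0.002]
wrist_force: [0.9, -0.1, -1.8]
width: 0.02
finger_force: 108.5
turn [-0.0014  0.0042  0.8866] shift cm [-20.16   5.65  -0.39]
t 5.32 tcp [0.5017 0.0396 0.2006] yaw -35.7 F [ 0.85 -0.11 -1.78] w 0.02 ff 108.50766515359282 q [-0.32  0.22  0.22  1.94 -0.06  0.99 -0.7 ]
```

```bash
python3 -m inch '[[[0,0,0.1,-2,0.5,-0.1,0],[0,0,0.2,-4,1.1,-0.2,0],[0,0,0.3,-7,2,-0.3,0],[0,0,0.4,-10,2.8,-0.4,0],[0,0,0.5,-13,3.6,-0.4,0]]]'; python3 go.py 0.43 -0.157 0.205 -86.5
```

```text
time_s: 5.73
tcp_pos: [0.4559, -0.0868, 0.2051]
orientation: [-0.0, 0.975, 0.222, -0.002]
wrist_force: [-0.6, 0.3, -2.8]
width: 0.0206
finger_force: 108.5
turn [-0.0009  0.0033  0.3864] shift cm [-5.37  5.21  0.02]
t 5.73 tcp [ 0.4559 -0.0868  0.2051] yaw -64.36 F [-0.56  0.27 -2.83] w 0.0206 ff 108.52010043337941 q [-0.21  0.15  0.37  2.03 -0.06  0.98 -0.93]
```

```bash
python3 -m inch '[[[0,0,0.1,-1.5,1.4,0,0],[0,0,0.2,-3,2.8,0,0],[0,0,0.3,-4.4,4,0,0],[0,0,0.386,-5.3,5.2,0,0],[0,0,0.386,-5.3,5.2,0,0]]]';python3 -m inch '[[[0,0,0,0,0,0,0],[0,0,0,0,0,0,0]]]'; python3 go.py 0.43 -0.157 0.205 -86.5
python3 - <<'E'
from workcell import r,snapshot,camera_model
import cv2,numpy as np
from h import *
c=camera_model("wrist");w=snapshot("wrist");np.save("cw.npy",c,allow_pickle=True)
t=snapshot("top");s=snapshot("side")
R=lambda a,k:cv2.resize(a,None,fx=k,fy=k,interpolation=cv2.INTER_CUBIC)
im=np.zeros((600,800,3),np.uint8)
im[:420,:560]=w
im[420:600,:280]=R(t[225:285,300:393],3)[:180,:280] if False else cv2.resize(t[225:285,300:393],(279,180))if False else np.pad(R(t[225:285,300:393],3),((0,0),(0,1),(0,0)))
im[240:600,565:800]=R(s[200:320,222:300],3)[:360,:234] if False else np.pad(R(s[200:320,222:300],3),((0,0),(0,1),(0,0)))
cv2.imwrite("pics/c5.png",im)
E
```

```text
time_s: 6.15
tcp_pos: [0.4304, -0.1589, 0.2052]
orientation: [0.0, 1.0, 0.028, -0.002]
wrist_force: [-0.1, 0.6, -2.7]
width: 0.0203
finger_force: 108.4
time_s: 6.32
tcp_pos: [0.4324, -0.1548, 0.2057]
orientation: [-0.0, 0.999, 0.034, -0.001]
wrist_force: [-0.7, 0.8, -1.9]
width: 0.02
finger_force: 108.4
turn [-0.0009  0.0023  0.0068] shift cm [-0.26  0.2   0.07]
t 6.32 tcp [ 0.4324 -0.1548  0.2057] yaw -86.11 F [-0.7   0.75 -1.89] w 0.02 ff 108.3924912661314 q [-0.14  0.14  0.47  2.04 -0.08  0.98 -1.14]
```

View pics/c5.png

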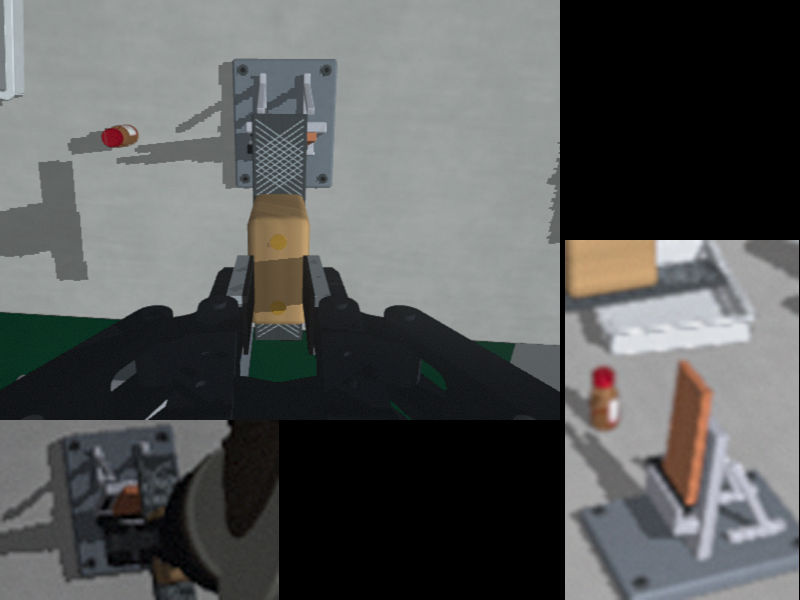

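```bash
python3 - <<'E'
from h import *
np.set_printoptions(precision=4,suppress=True)
c=np.load("cw.npy",allow_pickle=True).item()
Q=np.array([plane("wrist",*p,.012,c) for p in[(234,59),(337,60),(334,187),(236,187)]]);e=np.roll(Q,-1,0)-Q
print(Q.mean(0),np.linalg.norm(e,axis=1),np.degrees(np.arctan2(e[:,1],e[:,0])))
for z in(.174,.18):print(np.array([plane("wrist",*p,z,c) for p in[(255,114),(307,114),(252,197),(306,197),(258,340),(302,340)]]))
print(np.array([plane("wrist",*p,.228,c) for p in[(278,242),(278,307)]]))
E
```

```text
[ 0.4846 -0.158   0.012 ] [0.0932 0.1172 0.0973 0.1181] [ -86.6294 -175.0444   93.892     2.9739]
[[ 0.497  -0.1385  0.174 ]
 [ 0.4988 -0.165   0.174 ]
 [ 0.4533 -0.1391  0.174 ]
 [ 0.4553 -0.1684  0.174 ]
 [ 0.3638 -0.1471  0.174 ]
 [ 0.3656 -0.1739  0.174 ]]
[[ 0.4971 -0.1388  0.18  ]
 [ 0.4989 -0.1646  0.18  ]
 [ 0.4547 -0.1394  0.18  ]
 [ 0.4567 -0.1678  0.18  ]
 [ 0.368  -0.1472  0.18  ]
 [ 0.3698 -0.1732  0.18  ]]
[[ 0.4485 -0.1536  0.228 ]
 [ 0.4189 -0.1556  0.228 ]]
```

```bash
cat > chk.py <<'E'
# exit 1 once the file touches (Fz well above the hanging value)
import sys
from workcell import r
o=r.get_obs();f=o["wrist_force"][2];print("z",round(o["tcp_pos"][2],4),"Fz",round(f,2));sys.exit(f>-0.3)
E
python3 -m inch '[[[0,0,0,0.3,0.2,0.6,0],[0,0,0,0.6,0.4,1.4,0],[0,0,0,0.9,0.5,2.2,0],[0,0,0,0.9,0.5,2.7,0],[0,0,0,0.9,0.5,3,0]]]';python3 -m inch '[[[0,0,0,0,0,0,0],[0,0,0,0,0,0,0],[0,0,0,0,0,0,0]]]'; python3 go.py 0.4424 -0.160 0.175 -86.4; python3 chk.py
```

```text
time_s: 6.88
tcp_pos: [0.4418, -0.1601, 0.1753]
orientation: [-0.0, 0.999, 0.033, -0.001]
wrist_force: [-0.2, 0.5, -2.0]
width: 0.0207
finger_force: 108.5
time_s: 7.13
tcp_pos: [0.4425, -0.1603, 0.1769]
orientation: [0.0, 0.999, 0.033, 0.0]
wrist_force: [0.8, 0.3, -1.5]
width: 0.0202
finger_force: 108.5
turn [ 0.     -0.0002  0.0029] shift cm [-0.01 -0.03  0.19]
t 7.13 tcp [ 0.4425 -0.1603  0.1769] yaw -86.24 F [ 0.84  0.26 -1.5 ] w 0.0202 ff 108.54592630639672 q [-0.12  0.2   0.47  2.05 -0.12  0.91 -1.1 ]
z 0.1769 Fz -1.5False
```

```bash
sed -i 's/sys.exit(f>-0.3)/sys.exit(int(f>0.3))/' chk.py
python3 -m inch '[[[0,0,0,0,0,0.04,0],[0,0,0,0,0,0.08,0],[0,0,0,0,0,0.12,0],[0,0,0,0,0,0.16,0],[0,0,0,0,0,0.2,0]]]' >/dev/null && python3 chk.py && python3 -m inch '[[[0,0,0,0,0,0.04,0],[0,0,0,0,0,0.08,0],[0,0,0,0,0,0.12,0],[0,0,0,0,0,0.16,0],[0,0,0,0,0,0.2,0]]]' >/dev/null && python3 chk.py && python3 -m inch '[[[0,0,0,0,0,0.04,0],[0,0,0,0,0,0.08,0],[0,0,0,0,0,0.12,0],[0,0,0,0,0,0.16,0],[0,0,0,0,0,0.2,0]]]' >/dev/null && python3 chk.py && python3 -m inch '[[[0,0,0,0,0,0.04,0],[0,0,0,0,0,0.08,0],[0,0,0,0,0,0.12,0],[0,0,0,0,0,0.16,0],[0,0,0,0,0,0.2,0]]]' >/dev/null && python3 chk.py && python3 -m inch '[[[0,0,0,0,0,0.04,0],[0,0,0,0,0,0.08,0],[0,0,0,0,0,0.12,0],[0,0,0,0,0,0.16,0],[0,0,0,0,0,0.2,0]]]' >/dev/null && python3 chk.py && python3 -m inch '[[[0,0,0,0,0,0.04,0],[0,0,0,0,0,0.08,0],[0,0,0,0,0,0.12,0],[0,0,0,0,0,0.16,0],[0,0,0,0,0,0.2,0]]]' >/dev/null && python3 chk.py
```

```text
z 0.1749 Fz -2.93
z 0.1727 Fz -1.86
z 0.1707 Fz -2.45
z 0.1687 Fz -2.99
z 0.1667 Fz -2.83
z 0.1648 Fz -2.99
```

```bash

python3 -m inch '[[[0,0,0,0,0,0.04,0],[0,0,0,0,0,0.08,0],[0,0,0,0,0,0.12,0],[0,0,0,0,0,0.16,0],[0,0,0,0,0,0.2,0]]]' >/dev/null && python3 chk.py && python3 -m inch '[[[0,0,0,0,0,0.04,0],[0,0,0,0,0,0.08,0],[0,0,0,0,0,0.12,0],[0,0,0,0,0,0.16,0],[0,0,0,0,0,0.2,0]]]' >/dev/null && python3 chk.py && python3 -m inch '[[[0,0,0,0,0,0.04,0],[0,0,0,0,0,0.08,0],[0,0,0,0,0,0.12,0],[0,0,0,0,0,0.16,0],[0,0,0,0,0,0.2,0]]]' >/dev/null && python3 chk.py && python3 -m inch '[[[0,0,0,0,0,0.04,0],[0,0,0,0,0,0.08,0],[0,0,0,0,0,0.12,0],[0,0,0,0,0,0.16,0],[0,0,0,0,0,0.2,0]]]' >/dev/null && python3 chk.py && python3 -m inch '[[[0,0,0,0,0,0.04,0],[0,0,0,0,0,0.08,0],[0,0,0,0,0,0.12,0],[0,0,0,0,0,0.16,0],[0,0,0,0,0,0.2,0]]]' >/dev/null && python3 chk.py && python3 -m inch '[[[0,0,0,0,0,0.04,0],[0,0,0,0,0,0.08,0],[0,0,0,0,0,0.12,0],[0,0,0,0,0,0.16,0],[0,0,0,0,0,0.2,0]]]' >/dev/null && python3 chk.py
```

```text
z 0.1628 Fz -3.16
z 0.1607 Fz -2.63
z 0.1588 Fz -2.54
z 0.1567 Fz -2.1
z 0.1547 Fz -3.14
z 0.1528 Fz -2.69
```

```bash

python3 -m inch '[[[0,0,0,0,0,0.04,0],[0,0,0,0,0,0.08,0],[0,0,0,0,0,0.12,0],[0,0,0,0,0,0.16,0],[0,0,0,0,0,0.2,0]]]' >/dev/null && python3 chk.py && python3 -m inch '[[[0,0,0,0,0,0.04,0],[0,0,0,0,0,0.08,0],[0,0,0,0,0,0.12,0],[0,0,0,0,0,0.16,0],[0,0,0,0,0,0.2,0]]]' >/dev/null && python3 chk.py && python3 -m inch '[[[0,0,0,0,0,0.04,0],[0,0,0,0,0,0.08,0],[0,0,0,0,0,0.12,0],[0,0,0,0,0,0.16,0],[0,0,0,0,0,0.2,0]]]' >/dev/null && python3 chk.py && python3 -m inch '[[[0,0,0,0,0,0.04,0],[0,0,0,0,0,0.08,0],[0,0,0,0,0,0.12,0],[0,0,0,0,0,0.16,0],[0,0,0,0,0,0.2,0]]]' >/dev/null && python3 chk.py && python3 -m inch '[[[0,0,0,0,0,0.04,0],[0,0,0,0,0,0.08,0],[0,0,0,0,0,0.12,0],[0,0,0,0,0,0.16,0],[0,0,0,0,0,0.2,0]]]' >/dev/null && python3 chk.py; python3 go.py 0.4424 -0.160 0.175 -86.4
```

```text
z 0.1507 Fz -2.76
z 0.1487 Fz -2.44
z 0.147 Fz 2.13
turn [-0.     -0.0001  0.0029] shift cm [-0.01 -0.04 -2.8 ]
t 13.38 tcp [ 0.4425 -0.1604  0.147 ] yaw -86.24 F [-1.67 -0.56  2.13] w 0.0201 ff 109.40652010962367 q [-0.11  0.25  0.46  2.07 -0.15  0.85 -1.07]
```

```bash

python3 -m inch '[[[0,0,0,0,0,0.03,0],[0,0,0,0,0,0.05,0],[0,0,0,0,0,0.05,0],[0,0,0,0,0,0.05,0]]]' ; python3 go.py 0.48 -0.160 0.175 -86.4
```

```text
time_s: 13.72
tcp_pos: [0.4424, -0.1603, 0.1464]
orientation: [-0.0, 0.999, 0.033, 0.0]
wrist_force: [-3.1, 0.1, 2.4]
width: 0.02
finger_force: 109.7
turn [-0.     -0.      0.0029] shift cm [ 3.75  0.21 -2.86]
t 13.72 tcp [ 0.4424 -0.1603  0.1464] yaw -86.23 F [-3.07  0.09  2.39] w 0.02 ff 109.69227556139231 q [-0.11  0.25  0.46  2.07 -0.15  0.84 -1.07]
```

```bash

python3 -m inch '[[[0,0,0,0.3,0,0.03,0],[0,0,0,0.7,0,0.03,0],[0,0,0,1.2,0,0.03,0]]]' ; python3 go.py 0.48 -0.160 0.175 -86.4
```

```text
time_s: 13.97
tcp_pos: [0.4521, -0.1597, 0.1459]
orientation: [-0.0, 0.999, 0.033, -0.002]
wrist_force: [-9.5, -1.3, 11.1]
width: 0.02
finger_force: 111.5
turn [-0.0011  0.0044  0.0022] shift cm [ 2.77  0.21 -2.92]
t 13.97 tcp [ 0.4521 -0.1597  0.1459] yaw -86.27 F [-9.54 -1.31 11.1 ] w 0.02 ff 111.50769285857677 q [-0.11  0.27  0.45  2.05 -0.16  0.86 -1.07]
```

```bash

python3 -m inch '[[[0,0,0,0,0,-0.08,0]]]' ; python3 -m inch '[[[0,0,0,0.1,0,-0.03,0],[0,0,0,0.2,0,-0.03,0]]]'; python3 go.py 0.48 -0.160 0.175 -86.4
```

```text
time_s: 14.05
tcp_pos: [0.4536, -0.1596, 0.1468]
orientation: [-0.0, 0.999, 0.033, -0.001]
wrist_force: [-5.5, -0.0, 7.3]
width: 0.02
finger_force: 110.9
time_s: 14.22
tcp_pos: [0.4549, -0.1595, 0.147]
orientation: [-0.0, 0.999, 0.033, -0.002]
wrist_force: [-6.5, -0.5, 9.7]
width: 0.0202
finger_force: 110.8
turn [-0.0007  0.0032  0.0026] shift cm [ 2.49  0.21 -2.81]
t 14.22 tcp [ 0.4549 -0.1595  0.147 ] yaw -86.25 F [-6.51 -0.51  9.75] w 0.0202 ff 110.77292097732425 q [-0.11  0.27  0.45  2.05 -0.16  0.86 -1.07]
```

```bash

python3 -m inch '[[[0,0,0,0.2,0,-0.06,0],[0,0,0,0.5,0,-0.08,0]]]' ; python3 -m inch '[[[0,0,0,0.4,0,0,0],[0,0,0,0.8,0,0,0]]]'; python3 go.py 0.48 -0.160 0.175 -86.4
```

```text
time_s: 14.38
tcp_pos: [0.4601, -0.1592, 0.1477]
orientation: [-0.0, 0.999, 0.033, -0.001]
wrist_force: [-4.7, -0.2, 5.0]
width: 0.0201
finger_force: 110.1
time_s: 14.55
tcp_pos: [0.469, -0.1585, 0.1478]
orientation: [-0.0, 0.999, 0.033, -0.001]
wrist_force: [-3.8, -0.1, 4.4]
width: 0.0202
finger_force: 109.9
turn [-0.0004  0.0013  0.0028] shift cm [ 1.09  0.22 -2.73]
t 14.55 tcp [ 0.469  -0.1585  0.1478] yaw -86.24 F [-3.83 -0.07  4.39] w 0.0202 ff 109.87372336909175 q [-0.11  0.29  0.45  2.02 -0.17  0.87 -1.08]
```

```bash

python3 -m inch '[[[0,0,0,0.4,0,0,0],[0,0,0,0.8,0,0,0],[0,0,0,1.2,0,0,0]]]' ; python3 -m inch '[[[0,0,0,0.4,0,0,0],[0,0,0,0.8,0,0,0]]]';
```

```text
time_s: 14.8
tcp_pos: [0.4822, -0.1575, 0.1478]
orientation: [0.0, 0.999, 0.033, 0.0]
wrist_force: [-2.2, -0.1, 2.5]
width: 0.0201
finger_force: 109.4
time_s: 14.97
tcp_pos: [0.4898, -0.157, 0.1477]
orientation: [0.0, 0.999, 0.033, -0.0]
wrist_force: [-2.6, -0.3, 1.9]
width: 0.0204
finger_force: 109.1
```

```bash

python3 -m inch '[[[0,0,0,0.4,0,0.03,0],[0,0,0,0.8,0,0.04,0],[0,0,0,1.2,0,0.05,0]]]' ; python3 -m inch '[[[0,0,0,0.4,0,0.02,0],[0,0,0,0.8,0,0.02,0]]]';python3 go.py 0.51 -0.160 0.175 -86.4
```

```text
time_s: 15.22
tcp_pos: [0.5016, -0.1563, 0.1472]
orientation: [-0.0, 0.999, 0.033, -0.0]
wrist_force: [-2.0, 0.5, 1.1]
width: 0.0201
finger_force: 108.8
time_s: 15.38
tcp_pos: [0.5097, -0.1557, 0.147]
orientation: [-0.0, 0.999, 0.033, -0.0]
wrist_force: [-2.3, 0.5, -0.5]
width: 0.0204
finger_force: 108.7
turn [-0.      0.0001  0.003 ] shift cm [ 0.    0.43 -2.8 ]
t 15.38 tcp [ 0.5097 -0.1557  0.147 ] yaw -86.23 F [-2.31  0.54 -0.47] w 0.0204 ff 108.719971049577 q [-0.11  0.36  0.43  1.93 -0.19  0.89 -1.09]
```

```bash

python3 -m inch '[[[0,0,0,0.3,0,0.06,0],[0,0,0,0.6,0,0.1,0]]]' ; python3 -m inch '[[[0,0,0,0.2,0,0.03,0],[0,0,0,0.5,0,0.06,0]]]';
```

```text
time_s: 15.55
tcp_pos: [0.5156, -0.1553, 0.1461]
orientation: [-0.0, 0.999, 0.033, -0.0]
wrist_force: [-1.6, -1.4, 2.2]
width: 0.0203
finger_force: 108.6
time_s: 15.72
tcp_pos: [0.5202, -0.1551, 0.1455]
orientation: [-0.0, 0.999, 0.033, -0.0]
wrist_force: [-2.2, -0.3, 0.6]
width: 0.0204
finger_force: 108.4
```

```bash

python3 -m inch '[[[0,0,0,0.1,0,0.06,0],[0,0,0,0.3,0,0.12,0]]]' ; python3 -m inch '[[[0,0,0,0.2,0,0.06,0],[0,0,0,0.3,0,0.06,0]]]'
```

```text
time_s: 15.88
tcp_pos: [0.5231, -0.155, 0.1444]
orientation: [-0.0, 0.999, 0.033, -0.0]
wrist_force: [-2.8, -0.7, 2.2]
width: 0.0198
finger_force: 108.2
time_s: 16.05
tcp_pos: [0.5264, -0.1547, 0.1437]
orientation: [-0.0, 0.999, 0.033, -0.0]
wrist_force: [-2.1, -0.4, 2.1]
width: 0.0204
finger_force: 108.0
```

```bash

python3 -m inch '[[[0,0,0,0,0,-0.3,0],[0,0,0,0,0,-1.2,0],[0,0,0,0,0,-2.2,0],[0,0,0,0,0,-2.5,0],[0,0,0,0,0,-2.5,0]]]' ; python3 - <<'E'
from workcell import snapshot
import cv2
s=snapshot("side");cv2.imwrite("pics/s6.png",cv2.resize(s[150:310,180:360],None,fx=3,fy=3,interpolation=cv2.INTER_CUBIC))
E
python3 -m inch '[[[0,0,0,-1.5,0,0,0],[0,0,0,-3.5,0,0,0],[0,0,0,-5.5,0,0,0],[0,0,0,-7.5,0,0,0],[0,0,0,-8.4,0,0,0]]]'; python3 -m inch '[[[0,0,0,0,0,0,0],[0,0,0,0,0,0,0]]]'; python3 go.py 0.4424 -0.1602 0.155 -86.4
```

```text
time_s: 16.47
tcp_pos: [0.5277, -0.1549, 0.1705]
orientation: [0.0, 0.999, 0.033, 0.002]
wrist_force: [0.8, -0.6, -3.3]
width: 0.0204
finger_force: 109.0
time_s: 16.93
tcp_pos: [0.4394, -0.1603, 0.1682]
orientation: [-0.001, 0.999, 0.032, -0.001]
wrist_force: [0.1, 0.8, -2.7]
width: 0.0205
finger_force: 109.0
time_s: 17.1
tcp_pos: [0.4433, -0.1601, 0.1691]
orientation: [-0.0, 0.999, 0.033, 0.001]
wrist_force: [0.3, -0.4, -1.8]
width: 0.0203
finger_force: 109.0
turn [-0.     -0.0016  0.0029] shift cm [-0.09  0.    1.41]
t 17.1 tcp [ 0.4433 -0.1601  0.1691] yaw -86.23 F [ 0.33 -0.36 -1.82] w 0.0203 ff 108.99841787293553 q [-0.12  0.22  0.46  2.05 -0.12  0.9  -1.09]
```

View pics/s6.png

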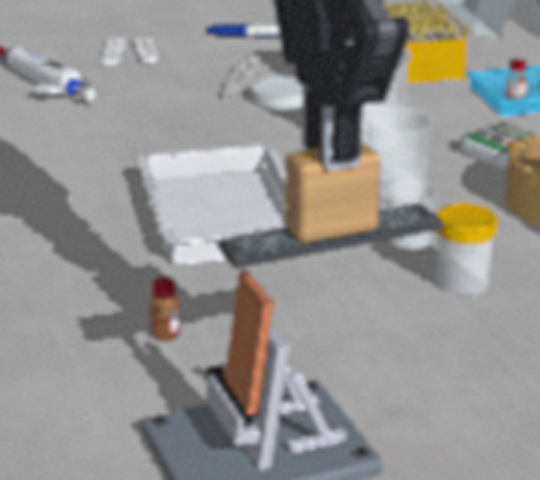

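```bash
python3 - <<'E'
from h import *
c=camera_model("side");T=np.linalg.inv(np.array(c["T"]))
a=np.radians(3.75)
def pr(p):
    q=T[:3,:3]@p+T[:3,3];return np.array([c["fx"]*q[0]/q[2]+c["cx"],c["fy"]*q[1]/q[2]+c["cy"]])
cen=np.array([.5277,-.155,.1695-.0317])
R=np.array([[np.cos(a),-np.sin(a)],[np.sin(a),np.cos(a)]])
for t in(-3,0,3):
  for X in(-.065,.065):
    d=R@[X,-.014];p=cen+[d[0],d[1],X*np.tan(np.radians(t))]
    print(t,X,(pr(p)-[180,150])*3)
E
```

```text
-3 -0.065 [232.78737814 262.73266517]
-3 0.065 [440.82350008 233.52441274]
0 -0.065 [232.8339217  268.21813151]
0 0.065 [441.14078875 228.31730725]
3 -0.065 [232.88029372 273.68338047]
3 0.065 [441.45918062 223.0920968 ]
```

```bash

python3 -m inch '[[[0,0,0,0,0,0.5,0],[0,0,0,0,0,1.1,0],[0,0,0,0,0,1.6,0],[0,0,0,0,0,1.85,0],[0,0,0,0,0,1.95,0]]]' ; python3 -m inch '[[[0,0,0,0,0,0.04,0],[0,0,0,0,0,0.08,0],[0,0,0,0,0,0.12,0],[0,0,0,0,0,0.17,0],[0,0,0,0,0,0.17,0]]]'; python3 go.py 0.4424 -0.1602 0.147 -86.4
```

```text
time_s: 17.52
tcp_pos: [0.4422, -0.1601, 0.1483]
orientation: [-0.0, 0.999, 0.033, -0.001]
wrist_force: [-0.8, -0.4, -0.3]
width: 0.0204
finger_force: 109.3
time_s: 17.93
tcp_pos: [0.4426, -0.1603, 0.1478]
orientation: [0.0, 0.999, 0.033, 0.0]
wrist_force: [-0.7, 0.1, 0.6]
width: 0.0203
finger_force: 109.4
turn [ 0.     -0.0004  0.0029] shift cm [-0.02 -0.01  0.08]
t 17.93 tcp [ 0.4426 -0.1603  0.1478] yaw -86.23 F [-0.72  0.06  0.61] w 0.0203 ff 109.44461295381188 q [-0.11  0.25  0.46  2.07 -0.15  0.85 -1.07]
```

```bash

python3 -m inch '[[[0,0,0,0,0,0.04,0],[0,0,0,0,0,0.06,0],[0,0,0,0,0,0.06,0]]]' ; python3 -m inch '[[[0,0,0,0.3,0,-0.02,0],[0,0,0,0.6,0,-0.04,0]]]'; python3 go.py 0.4424 -0.1602 0.147 -86.4
```

```text
time_s: 18.18
tcp_pos: [0.4425, -0.1604, 0.1472]
orientation: [0.0, 0.999, 0.033, 0.0]
wrist_force: [-1.9, -1.3, 1.8]
width: 0.02
finger_force: 109.7
time_s: 18.35
tcp_pos: [0.4476, -0.1599, 0.1474]
orientation: [-0.0, 0.999, 0.033, -0.001]
wrist_force: [-4.3, -0.9, 3.1]
width: 0.0203
finger_force: 110.4
turn [-0.0006  0.0018  0.0025] shift cm [-0.52 -0.    0.04]
t 18.35 tcp [ 0.4476 -0.1599  0.1474] yaw -86.25 F [-4.33 -0.89  3.09] w 0.0203 ff 110.40929077193141 q [-0.11  0.26  0.46  2.06 -0.15  0.85 -1.07]
```

```bash

python3 -m inch '[[[0,0,0,0.4,0,-0.02,0],[0,0,0,0.8,0,-0.03,0],[0,0,0,1.2,0,-0.03,0]]]' ; python3 -m inch '[[[0,0,0,0.4,0,0,0],[0,0,0,0.8,0,0,0]]]'
```

```text
time_s: 18.6
tcp_pos: [0.4607, -0.159, 0.1477]
orientation: [-0.0, 0.999, 0.033, -0.0]
wrist_force: [-4.8, -0.5, 5.5]
width: 0.0201
finger_force: 110.4
time_s: 18.77
tcp_pos: [0.4688, -0.1585, 0.1477]
orientation: [-0.0, 0.999, 0.033, -0.0]
wrist_force: [-4.6, -0.8, 5.0]
width: 0.0202
finger_force: 110.4
```

```bash

python3 -m inch '[[[0,0,0,0.4,0,0,0],[0,0,0,0.8,0,0.01,0],[0,0,0,1.2,0,0.02,0]]]'
```

```text
time_s: 19.02
tcp_pos: [0.4814, -0.1577, 0.1476]
orientation: [0.0, 0.999, 0.033, 0.001]
wrist_force: [-2.4, -0.5, 2.4]
width: 0.0205
finger_force: 110.1
```

```bash

python3 -m inch '[[[0,0,0,0.4,0,0.02,0],[0,0,0,0.8,0,0.04,0],[0,0,0,1.2,0,0.05,0]]]';python3 -m inch '[[[0,0,0,0.4,0,0.03,0],[0,0,0,0.8,0,0.06,0]]]'
```

```text
time_s: 19.27
tcp_pos: [0.4924, -0.157, 0.1469]
orientation: [-0.0, 0.999, 0.033, -0.0]
wrist_force: [-2.5, -0.2, 2.6]
width: 0.0204
finger_force: 109.5
time_s: 19.43
tcp_pos: [0.5006, -0.1564, 0.1463]
orientation: [-0.0, 0.999, 0.033, -0.0]
wrist_force: [-4.0, -0.5, 3.6]
width: 0.0198
finger_force: 109.2
```

```bash

python3 -m inch '[[[0,0,0,0.4,0,0.06,0],[0,0,0,0.8,0,0.11,0]]]';python3 -m inch '[[[0,0,0,0.4,0,0.06,0],[0,0,0,0.8,0,0.12,0]]]'
```

```text
time_s: 19.6
tcp_pos: [0.5086, -0.1559, 0.1452]
orientation: [-0.0, 0.999, 0.033, -0.0]
wrist_force: [-2.8, 0.3, 4.5]
width: 0.0205
finger_force: 108.8
time_s: 19.77
tcp_pos: [0.5167, -0.1553, 0.144]
orientation: [-0.0, 0.999, 0.033, -0.0]
wrist_force: [-2.9, 0.3, 4.3]
width: 0.0201
finger_force: 108.2
```

```bash

python3 -m inch '[[[0,0,0,0.3,0,0.03,0],[0,0,0,0.6,0,0.06,0],[0,0,0,0.9,0,0.09,0]]]'; python3 -m inch '[[[0,0,0,0,0,-0.3,0],[0,0,0,0,0,-1.2,0],[0,0,0,0,0,-2.2,0],[0,0,0,0,0,-2.5,0],[0,0,0,0,0,-2.5,0]]]'; python3 -m inch '[[[0,0,0,-1.5,0,0,0],[0,0,0,-3.5,0,0,0],[0,0,0,-5.5,0,0,0],[0,0,0,-7.5,0,0,0],[0,0,0,-8.3,0,0,0]]]'; python3 -m inch '[[[0,0,0,0,0,0,0],[0,0,0,0,0,0,0],[0,0,0,0,0,0,0]]]'; python3 go.py 0.4424 -0.1602 0.1487 -86.4
```

```text
time_s: 20.02
tcp_pos: [0.5256, -0.1547, 0.1431]
orientation: [-0.0, 0.999, 0.033, -0.0]
wrist_force: [-3.4, -0.4, 3.3]
width: 0.0202
finger_force: 108.0
time_s: 20.43
tcp_pos: [0.5266, -0.155, 0.1698]
orientation: [0.0, 0.999, 0.033, 0.002]
wrist_force: [1.5, 0.2, -3.3]
width: 0.0204
finger_force: 109.4
time_s: 20.85
tcp_pos: [0.4394, -0.1603, 0.1678]
orientation: [-0.001, 0.999, 0.032, -0.001]
wrist_force: [-0.7, -0.8, -2.0]
width: 0.02
finger_force: 109.3
time_s: 21.1
tcp_pos: [0.4442, -0.1601, 0.1686]
orientation: [0.0, 0.999, 0.033, 0.001]
wrist_force: [-0.2, 0.0, -3.0]
width: 0.0204
finger_force: 109.3
turn [ 0.0005 -0.0019  0.0038] shift cm [-0.18 -0.    1.99]
t 21.1 tcp [ 0.4442 -0.1601  0.1686] yaw -86.18 F [-0.19  0.03 -2.96] w 0.0204 ff 109.34509998187423 q [-0.12  0.22  0.47  2.05 -0.13  0.89 -1.09]
```

```bash

python3 -m inch '[[[0,0,0,0,0,0.5,0],[0,0,0,-0.1,0,1.1,0],[0,0,0,-0.1,0,1.55,0],[0,0,0,-0.1,0,1.75,0],[0,0,0,-0.1,0,1.88,0]]]' ; python3 -m inch '[[[0,0,0,0,0,0.03,0],[0,0,0,0,0,0.07,0],[0,0,0,0,0,0.11,0],[0,0,0,0,0,0.15,0],[0,0,0,0,0,0.15,0]]]'; python3 go.py 0.4424 -0.1602 0.147 -86.4
```

```text
time_s: 21.52
tcp_pos: [0.4411, -0.1602, 0.1486]
orientation: [-0.0, 0.999, 0.033, -0.001]
wrist_force: [-0.3, 0.1, -0.6]
width: 0.0199
finger_force: 109.5
time_s: 21.93
tcp_pos: [0.4417, -0.1604, 0.1481]
orientation: [0.0, 0.999, 0.033, 0.0]
wrist_force: [0.1, 0.1, -1.2]
width: 0.0202
finger_force: 109.6
turn [ 0.0001 -0.0006  0.0029] shift cm [ 0.07 -0.01  0.11]
t 21.93 tcp [ 0.4417 -0.1604  0.1481] yaw -86.23 F [ 0.12  0.11 -1.21] w 0.0202 ff 109.64228684082627 q [-0.11  0.25  0.46  2.08 -0.15  0.85 -1.07]
```

```bash

python3 -m inch '[[[0,0,0,0,0,0.04,0],[0,0,0,0,0,0.08,0],[0,0,0,0,0,0.1,0],[0,0,0,0,0,0.1,0]]]' ; python3 -m inch '[[[0,0,0,0.3,0,-0.02,0],[0,0,0,0.6,0,-0.03,0]]]'; python3 go.py 0.4424 -0.1602 0.147 -86.4
```

```text
time_s: 22.27
tcp_pos: [0.4414, -0.1604, 0.147]
orientation: [-0.0, 0.999, 0.033, 0.0]
wrist_force: [-0.6, -0.1, 2.0]
width: 0.0197
finger_force: 110.1
time_s: 22.43
tcp_pos: [0.4465, -0.16, 0.1472]
orientation: [-0.0, 0.999, 0.033, -0.001]
wrist_force: [-5.0, -0.4, 5.2]
width: 0.02
finger_force: 110.9
turn [-0.0006  0.0019  0.0026] shift cm [-0.41 -0.01  0.02]
t 22.43 tcp [ 0.4465 -0.16    0.1472] yaw -86.25 F [-5.   -0.37  5.23] w 0.02 ff 110.87183766067028 q [-0.11  0.26  0.46  2.06 -0.15  0.85 -1.07]
```

```bash

python3 -m inch '[[[0,0,0,0.4,0,-0.04,0],[0,0,0,0.8,0,-0.05,0],[0,0,0,1.2,0,-0.05,0]]]' ; python3 -m inch '[[[0,0,0,0.4,0,0,0],[0,0,0,0.8,0,0,0]]]'
```

```text
time_s: 22.68
tcp_pos: [0.4595, -0.1591, 0.1477]
orientation: [-0.0, 0.999, 0.033, -0.0]
wrist_force: [-4.1, 0.0, 4.2]
width: 0.02
finger_force: 110.8
time_s: 22.85
tcp_pos: [0.4677, -0.1585, 0.1477]
orientation: [-0.0, 0.999, 0.033, -0.0]
wrist_force: [-3.6, 0.3, 5.6]
width: 0.0203
finger_force: 110.8
```

```bash

python3 -m inch '[[[0,0,0,0.4,0,0,0],[0,0,0,0.8,0,0.01,0],[0,0,0,1.2,0,0.02,0]]]'
```

```text
time_s: 23.1
tcp_pos: [0.4805, -0.1578, 0.1476]
orientation: [0.0, 0.999, 0.033, 0.001]
wrist_force: [-2.9, -0.8, 3.5]
width: 0.0202
finger_force: 110.5
```

```bash

python3 -m inch '[[[0,0,0,0.4,0,0.02,0],[0,0,0,0.8,0,0.04,0],[0,0,0,1.2,0,0.05,0]]]';python3 -m inch '[[[0,0,0,0.4,0,0.03,0],[0,0,0,0.8,0,0.06,0]]]'
```

```text
time_s: 23.35
tcp_pos: [0.4914, -0.157, 0.1469]
orientation: [-0.0, 0.999, 0.033, -0.0]
wrist_force: [-4.4, -0.2, 4.1]
width: 0.0202
finger_force: 110.0
time_s: 23.52
tcp_pos: [0.4995, -0.1565, 0.1463]
orientation: [-0.0, 0.999, 0.033, -0.0]
wrist_force: [-3.2, 0.1, 4.1]
width: 0.0206
finger_force: 109.6
```

```bash

python3 -m inch '[[[0,0,0,0.4,0,0.06,0],[0,0,0,0.8,0,0.11,0]]]';python3 -m inch '[[[0,0,0,0.4,0,0.06,0],[0,0,0,0.8,0,0.12,0]]]'
```

```text
time_s: 23.68
tcp_pos: [0.5076, -0.156, 0.1452]
orientation: [-0.0, 0.999, 0.033, -0.0]
wrist_force: [-3.1, -0.4, 4.7]
width: 0.0205
finger_force: 109.1
time_s: 23.85
tcp_pos: [0.5157, -0.1554, 0.144]
orientation: [-0.0, 0.999, 0.033, -0.0]
wrist_force: [-3.6, -0.1, 4.3]
width: 0.0203
finger_force: 108.5
```

```bash

python3 -m inch '[[[0,0,0,0.3,0,0.03,0],[0,0,0,0.6,0,0.06,0],[0,0,0,0.9,0,0.09,0]]]'; python3 -m inch '[[[0,0,0,0,0,-0.3,0],[0,0,0,0,0,-1.5,0],[0,0,0,0,0,-3.5,0],[0,0,0,0,0,-5.5,0],[0,0,0,0,0,-6,0]]]'; python3 go.py 0.555 0.1665 0.205 -6.5
```

```text
time_s: 24.1
tcp_pos: [0.5246, -0.1548, 0.1431]
orientation: [-0.0, 0.999, 0.033, -0.0]
wrist_force: [-3.4, -0.8, 3.9]
width: 0.02
finger_force: 108.1
time_s: 24.52
tcp_pos: [0.5268, -0.1554, 0.2068]
orientation: [0.001, 0.999, 0.033, 0.003]
wrist_force: [1.6, -1.3, -1.6]
width: 0.0204
finger_force: 109.5
turn [ 0.0055 -0.0044 -1.3916] shift cm [  4.92 -31.94   0.17]
t 24.52 tcp [ 0.5268 -0.1554  0.2068] yaw -86.24 F [ 1.55 -1.3  -1.62] w 0.0204 ff 109.48695011436939 q [-0.13  0.31  0.45  1.84 -0.16  1.02 -1.12]
```

```bash
python3 -m inch '[[[0,0,-0.1,0.3,-2,0,0],[0,0,-0.2,0.7,-5,0,0],[0,0,-0.3,1.1,-8,0,0],[0,0,-0.4,1.6,-11,0,0],[0,0,-0.5,2,-14,0,0]]]'; python3 go.py 0.555 0.1665 0.205 -6.5
```

```text
time_s: 24.93
tcp_pos: [0.5352, -0.0122, 0.2032]
orientation: [-0.0, 0.96, 0.281, 0.001]
wrist_force: [0.1, -0.0, -2.6]
width: 0.0198
finger_force: 109.4
turn [ 7.000e-04 -1.000e-03 -8.869e-01] shift cm [ 11.31 -13.97  -0.17]
t 24.93 tcp [ 0.5352 -0.0122  0.2032] yaw -57.31 F [ 0.14 -0.02 -2.62] w 0.0198 ff 109.42778589203954 q [-0.28  0.28  0.3   1.87 -0.1   1.01 -0.94]
```

```bash
python3 -m inch '[[[0,0,-0.1,2,-2.4,0,0],[0,0,-0.2,4,-5,0,0],[0,0,-0.3,6,-7.5,0,0],[0,0,-0.4,8,-10,0,0],[0,0,-0.5,9.5,-12,0,0]]]'; python3 go.py 0.555 0.1665 0.205 -6.5
```

```text
time_s: 25.35
tcp_pos: [0.5508, 0.1421, 0.2031]
orientation: [-0.001, 0.86, 0.511, 0.001]
wrist_force: [0.2, 0.3, -2.7]
width: 0.02
finger_force: 109.4
turn [ 2.000e-04 -1.900e-03 -3.844e-01] shift cm [ 2.34 -0.8  -0.19]
t 25.35 tcp [0.5508 0.1421 0.2031] yaw -28.53 F [ 0.17  0.28 -2.66] w 0.02 ff 109.42472465336323 q [-0.41  0.33  0.14  1.79 -0.06  1.03 -0.75]
```

```bash
python3 -m inch '[[[0,0,-0.1,0.8,-0.3,0,0],[0,0,-0.2,1.6,-0.6,0,0],[0,0,-0.3,2.2,-0.8,0,0],[0,0,-0.38,2.3,-0.8,0,0],[0,0,-0.38,2.3,-0.8,0,0]]]';python3 -m inch '[[[0,0,0,0,0,0,0],[0,0,0,0,0,0,0],[0,0,0,0,0,0,0]]]'; python3 go.py 0.555 0.1665 0.034 -6.5
```

```text
time_s: 25.77
tcp_pos: [0.5549, 0.1635, 0.2028]
orientation: [-0.0, 0.749, 0.663, 0.0]
wrist_force: [-0.2, -1.0, -2.4]
width: 0.02
finger_force: 109.4
time_s: 26.02
tcp_pos: [0.555, 0.1619, 0.2031]
orientation: [0.0, 0.751, 0.661, -0.0]
wrist_force: [-0.8, -0.2, -2.8]
width: 0.0204
finger_force: 109.4
turn [-0.      0.0001 -0.0139] shift cm [ 0.45 -0.06 16.91]
t 26.02 tcp [0.555  0.1619 0.2031] yaw -7.3 F [-0.79 -0.2  -2.82] w 0.0204 ff 109.4127007573843 q [-0.39  0.35  0.07  1.76 -0.03  1.03 -0.43]
```

```bash
python3 -m inch '[[[0,0,0,0.2,0,2,0],[0,0,0,0.4,0,5,0],[0,0,0,0.4,0,8,0],[0,0,0,0.4,0,11,0],[0,0,0,0.4,0,13,0]]]';python3 -m inch '[[[0,0,0,0,0,1,0],[0,0,0,0,0,1.7,0],[0,0,0,0,0,2.2,0],[0,0,0,0,0,2.5,0],[0,0,0,0,0,2.7,0]]]'; python3 -m inch '[[[0,0,0,0,0,0.2,0],[0,0,0,0,0,0.4,0],[0,0,0,0,0,0.6,0],[0,0,0,0,0,0.8,0]]]';python3 go.py 0.555 0.1665 0.034 -6.5
```

```text
time_s: 26.43
tcp_pos: [0.5541, 0.1656, 0.0706]
orientation: [-0.0, 0.75, 0.661, -0.001]
wrist_force: [-0.8, -0.5, -3.1]
width: 0.0204
finger_force: 109.4
time_s: 26.85
tcp_pos: [0.5565, 0.1667, 0.047]
orientation: [0.0, 0.75, 0.661, 0.001]
wrist_force: [0.5, -0.6, -3.0]
width: 0.0203
finger_force: 109.4
time_s: 27.18
tcp_pos: [0.5559, 0.1665, 0.0385]
orientation: [0.0, 0.75, 0.662, 0.0]
wrist_force: [0.4, -0.5, -3.5]
width: 0.0204
finger_force: 109.4
turn [ 0.0008 -0.0005 -0.0116] shift cm [-0.01 -0.09  0.45]
t 27.18 tcp [0.5559 0.1665 0.0385] yaw -7.16 F [ 0.37 -0.53 -3.55] w 0.0204 ff 109.42472459748387 q [-0.38  0.57  0.05  1.86 -0.04  0.71 -0.43]
```

```bash
python3 -m inch '[[[0,0,0,0,0,0.1,0],[0,0,0,0,0,0.2,0],[0,0,0,0,0,0.3,0],[0,0,0,0,0,0.37,0]]]';python3 -m inch '[[[0,0,0,0,0,0.04,0],[0,0,0,0,0,0.08,0],[0,0,0,0,0,0.1,0]]]'
```

```text
time_s: 27.52
tcp_pos: [0.5555, 0.1664, 0.0344]
orientation: [-0.0, 0.75, 0.662, -0.0]
wrist_force: [0.5, -0.3, -2.3]
width: 0.0201
finger_force: 109.4
time_s: 27.77
tcp_pos: [0.5558, 0.1663, 0.034]
orientation: [0.0, 0.75, 0.662, 0.0]
wrist_force: [-1.5, -1.0, 3.0]
width: 0.0201
finger_force: 110.7
```

Touchdown. I'll release gently, then lift.

```bash
python3 -m inch '[[[0,0,0,0,0,0,0.27],[0,0,0,0,0,0,0.35],[0,0,0,0,0,0,0.45],[0,0,0,0,0,0,0.55],[0,0,0,0,0,0,0.55]]]' 20;python3 -m inch '[[[0,0,0,0,0,-0.5,0.55],[0,0,0,0,0,-2,0.55],[0,0,0,0,0,-5,0.55],[0,0,0,0,0,-9,0.55],[0,0,0,0,0,-13,0.55]]]'; python3 -m inch '[[[0,0,0,-1,0,-3,0.55],[0,0,0,-2,0,-3,0.55],[0,0,0,-2,0,-3,0.55]]]'; python3 go.py 0.555 0.1665 0.034 -6.5
python3 - <<'E'
from workcell import snapshot
import cv2,numpy as np
w=snapshot("wrist");s=snapshot("side")
im=np.zeros((480,800,3),np.uint8);im[:420,:420]=w[:,70:490]
im[:480,425:800]=cv2.resize(s[190:318,215:315],(375,480),interpolation=cv2.INTER_CUBIC);cv2.imwrite("pics/e7.png",im)
E
```

```text
time_s: 28.18
tcp_pos: [0.5556, 0.1665, 0.0335]
orientation: [0.0, 0.75, 0.662, 0.0]
wrist_force: [-1.2, -0.5, -1.0]
width: 0.0471
finger_force: 0.0
time_s: 28.6
tcp_pos: [0.5545, 0.166, 0.1643]
orientation: [-0.0, 0.75, 0.662, -0.001]
wrist_force: [1.4, 0.5, 0.0]
width: 0.0469
finger_force: 0.0
time_s: 28.85
tcp_pos: [0.5548, 0.1444, 0.1964]
orientation: [0.002, 0.751, 0.661, 0.002]
wrist_force: [-0.1, -1.2, 0.2]
width: 0.0473
finger_force: 0.0
turn [ 0.005  -0.0009 -0.0142] shift cm [ 2.17 -0.34 16.24]
t 28.85 tcp [0.5548 0.1444 0.1964] yaw -7.32 F [-0.11 -1.23  0.22] w 0.0473 ff 0.0 q [-0.36  0.34  0.08  1.78 -0.03  1.01 -0.4 ]
```

View pics/e7.png

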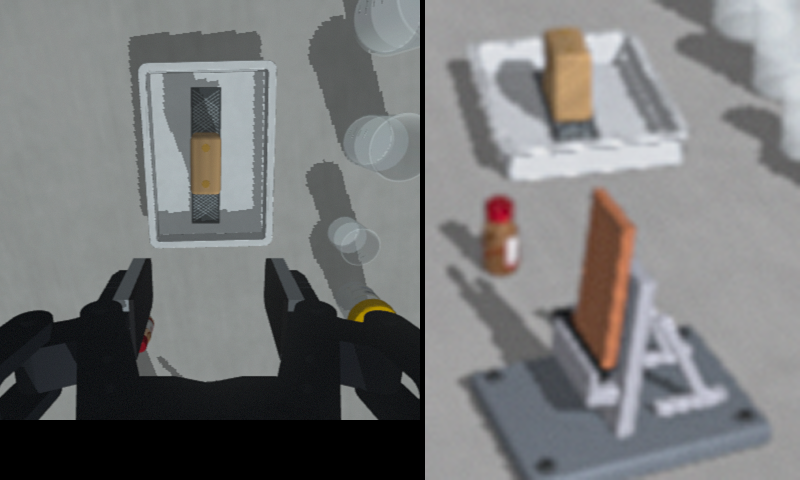

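The file lies flat and centred in the tray (block at about (206,163) in the wrist view). The coupon still leans on its backrest and the bottle is standing upright. Handing in.

```bash
python3 -c "
from workcell import r
print(r.job_done())"
```

```text
the job is handed in; nothing more can be done
None
```

I handed the job in at about 29 s: three forward strokes were made and the file is back flat in the white tray with the coupon still on its backrest, but force briefly reached about 17 N early in the first stroke and dipped to about 2–3 N late in it (second and third mostly held 5–10 N), and the hand-in gave no verdict.

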